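Unlatch and hold the viewer cover at the marked angle

ROBOT

A 6-joint arm with a two-finger parallel gripper is mounted at the origin on the work surface. World frame = base frame: x ahead of the robot, y to its left, z up, the work surface at z = 0. Lengths are in m, angles in rad, forces in N, time in s.
With the tool pointing down it reaches from about 0.325 to 0.775 m from the base axis. Payload 5.5 kg.
Tool frame: the origin (TCP) lies on the centre line of the jaws, within the pads' length; the fingertips stand 17 mm ahead of it and the grasp point (between the pads) lies 2 mm behind it (ctrl.tcp_to_tips is the distance from the TCP to the fingertips, in m); z points along the fingers, y is the line along which they close (so a half turn about z gives the same grasp; the last joint's range is limited). The gripper opens to 85 mm and grips with 20 to 120 N. Pads are 22 mm wide; open, the fingers measure 114 mm over their backs; the gripper's body (76 mm by 85 mm) begins 54 mm behind the grasp point. The pads swing forward as they close: fully open they stand 13 mm farther back than shut.
Start: joints at [-1.219, 0.091, 1.231, -0, 1.82, -0.057], TCP at [0.239, -0.551, 0.248] pointing down, gripper open.
Joint ranges: [-2.87, 2.87], [-0.86, 2.18], [0.17, 2.46], [-1.51, 4.65], [0.06, 2.69], [-2.65, 2.65]. Speed limits (rad/s): [2.57, 2.57, 3.01, 3.14, 3.14, 3.14].

INTERFACE

Orientations are given as a 3x3 rotation matrix whose columns are the frame's x, y, z axes.
In Python, from workcell import ctrl, optics, ticket gives the robot as it stands.
- The arm moves only by the shell command python3 -m pendant 'ROWS' [FORCE]. ROWS is JSON, a list of rows, each an object of numbers: "tx", "ty", "tz": the shift along the tool's x, y, z normalised to -1 to 1, where 1 is 0.2 m; "rx", "ry", "rz": the turn, a rotation vector about the tool's x, y, z normalised to -1 to 1, where 1 is 90 degrees; "grip": the opening, from -1 (shut) to 1 (fully open). A call has 1 to 5 rows; each row is the pose to reach, as a shift and turn from the pose commanded when the call began, along the tool's axes at that moment; what a row does not reach only later rows make up. A row lasts 1/8 s, in which the tool goes at most 62.5 mm and 10.7 degrees, less where a joint would pass 70% of its speed; a pose out of reach is approached as far as the arm can. A call with a number of a shift or a turn outside -1 to 1 is refused whole. A call with a gripper value outside its range is refused whole. The fingers move at their own pace and stop on an object; FORCE is the grip in N (left out, the last holds). Time passes only in rows, so rows that repeat a pose let the fingers close. It gives the time, the measured TCP pose, the force, the opening and the grip force at its end, in the units of the state.
- ctrl.get_obs(): the state, without advancing time (a new reading comes with each control period).
- optics.read_camera(name): name is "side" or "top"; returns a dict with "color" (480x640x3 uint8, red, green, blue), "depth" (480x640 float32, m along the optical axis (not along the pixel's ray), 0 where there is no reading), "fx", "fy", "cx", "cy" (pixels), "extrinsics" (4x4, takes a point from camera to world coordinates). Camera axes: x right, y down, z forward; pixel columns grow to the right and rows downward; lengths in m; the calibration is good to about 2 mm. A picture is of the moment at which its call begins.
- ticket.finish_job(): hands the job in; it is judged then, once.
Trained networks look in the newest picture that a camera, given by its name, has taken for a name from the list of things; names that differ only in an ending like _2 or _b are one class to them, and where a whole thing is asked for, a point or a joint stands for the part that bears it (a point fixed in the world has none). Each returns a list of dicts, best first, with "conf" (0 to 1); they miss things now and then, are a little off and sometimes report something else, mostly with a low value. They report only what shows in the picture. A call takes as long as a camera call.
- optics.find_in(camera, name): "point" ([x, y, z] in m, in the coordinates of the camera as it stood for that picture, good to about 4 mm: the middle of the surface that is visible of it).
The state is a dict: "t": time; "joint_pos": joint angles; "joint_vel": joint speeds; "joint_torque": joint torques, N m; "ee_pos": TCP position; "eef_rot": TCP orientation; "contact_force": force on the tool from outside, world axes, zero at the start; "moment": the same for the moment, N m; "finger_gap": finger opening in m; "grasp_force": force on a finger pad.
Only numpy, scipy, OpenCV 4.12 (cv2) and the standard library are available. Lean on these libraries where they do the work, as an engineer would, in place of code of your own. Each camera call takes 0.05 s, during which the arm holds its last target. There are 200 camera calls.

TASK

On the desk viewer, press the orange plunger straight down to its stop so that the blue cover unlatches and pops ajar, and let the plunger come back up. Then take the cover by its green grip and swing it up until its yellow pointer stands in line with the red angle marker, and keep holding it still there: it falls shut if let go, so finish with the cover in hand. Leave the cones and the caliper around the viewer where they stand.

Things in the scene. Friction and masses are not known exactly. Their poses are not given: they have to be found in the camera images.
- viewer: Fixed grey housing, 160 (x) by 240 (y) by 90 high, open in the middle. Origin at the centre of its underside; front (cover grip) faces its -x, plunger on the +y deck, quadrant on the -y deck (white plate 4 thick at y -100, up to 105 above and 106 in front of the hinge axis). Hinge axis along its y, at x +65, 95 above the desk.
- plunger (a joint): Spring plunger, m: 0 up, grows as it is pressed down, stop at 0.010. Needs about 2.5 N to start and 8.5 N at the stop; it springs back up by itself. The last 1.5 mm before the stop draws back the latch bolt.
- plunger_top (a point): Centre of the top of the plunger's orange round head (28 diameter, 9 thick), 131 above the desk when up, 121 at the stop; at x -40, y +100 in the viewer's frame.
- cover (a joint): Hinged blue cover with clear window, rad: 0 shut (level), grows as the front edge swings up; range 0 to 1.6. Latched shut (about 0) at first; after the plunger is pressed to its stop, a spring pin pops it to about 0.14 and the latch no longer holds it. It weighs about 0.45 kg (centre about 80 from the hinge) and falls back if let go.
- cover_grip (a point): Centre of the cover's green grip: round bar across the front (22 diameter, 30 long along the viewer's y, flat ends) on a 12 wide neck, 180 from the hinge axis, 35 in front of the housing when shut, 95 above the desk (120 popped). Its two flat ends are free to be pinched from above, and the bar then turns between the pads. Site axes turn with the cover: x from grip to hinge, y along the hinge.
- cover_hinge (a point): Point on the hinge axis at the middle of the cover, 95 above the desk; its axes turn with the cover (x in the plane of the cover, from grip to hinge, y along the hinge).
- cover_pointer (a point): Yellow pointer block (20 by 24 by 10) on the right (viewer -y) edge of the cover, on the line from the hinge axis to the grip, 125 from the hinge axis.
- marker (a joint): Red angle marker on the quadrant, rad: the cover angle to set, in the same sense as the cover's joint (pointer and marker in line when the two values are equal). Somewhere from 0.6 to 1.05 and fixed during the job.
- marker_tab (a point): Centre of the red tab (22 by 16 by 12) at the end of the marker, 125 from the hinge axis, 107 to the viewer's -y. Site axes turn with the marker: x from the tab to the hinge axis.
- cone_steel_mid (a point): Loose steel cone-nosed part, 52 diameter, 62 high, upright; point half-way up. Bystander.
- cone_brass_mid (a point): Loose brass cone-nosed part, 54 diameter, 60 high, upright; point half-way up. Bystander.
- cone_copper_mid (a point): Loose copper cone, 44 diameter, 50 high, upright; point half-way up. Bystander.
- caliper_mid (a point): Loose caliper lying flat, 190 long along its x, jaws to its -y, 10 high; point at mid-beam. Bystander.

How it is judged:
By the outcome, as a careful person would: the job done as asked, in the order asked, and still so for the second after the job is handed in, while the arm keeps its last pose, push and grip.
It also fails if it takes over 42 s, if anything falls off the work surface, if the arm or the gripper's body presses on something with over 40 N, if the wrist force passes 120 N, or if a joint passes its speed limit or range.

## Working session

There is one attempt and no reset: what is moved stays moved. The work goes in short steps, Python scripts to look and compute and a shell command to move; the robot and the scene stay as the last step left them, time stands still between calls to the robot, and variables do not carry over. Pictures are saved under pics/ and viewed, at most 10 in all, crops included, and the job is handed in when it is done.

```bash
mkdir -p pics; ls
cat > h.py <<'E'
import numpy as np, cv2
from workcell import ctrl, optics, ticket
def snap(cam,fn=None):
    c=optics.read_camera(cam)
    if fn: cv2.imwrite('pics/'+fn,c['color'][:,:,::-1])
    return c
def w(c,p): return (c['extrinsics']@np.r_[p,1])[:3]
def find(c,cam,n):
    return [(round(d['conf'],2),np.round(w(c,d['point']),4).tolist()) for d in optics.find_in(cam,n)[:2]]
E
python3 - <<'E'
from h import *
for cam in('top','side'):
    c=snap(cam,cam+'0.png')
    print(cam,np.round(c['extrinsics'],3).tolist(),c['fx'],c['cx'],c['cy'])
    for n in 'plunger_top cover_grip cover_hinge cover_pointer marker_tab viewer cone_steel_mid cone_brass_mid cone_copper_mid caliper_mid'.split(): print(n,find(c,cam,n))
o=ctrl.get_obs();print(o['t'],o['ee_pos'],np.round(o['eef_rot'],3).tolist(),o['finger_gap'])
E
```

```text
pics
top [[-0.022, -0.986, 0.163, 0.482], [-1.0, 0.023, 0.0, -0.002], [-0.004, -0.163, -0.987, 1.0], [0.0, 0.0, 0.0, 1.0]] 521.9547958057879 318.7890386025874 238.3590918276572
plunger_top []
cover_grip [(0.97, [0.6345, 0.0469, 0.0945])]
cover_hinge [(0.68, [0.6376, 0.041, 0.0938])]
cover_pointer [(0.63, [0.6365, 0.044, 0.0937])]
marker_tab [(0.6, [0.6344, -0.0606, 0.1745]), (0.53, [0.6384, 0.049, 0.1012])]
viewer [(0.93, [0.6374, 0.0515, 0.0993]), (0.46, [0.6386, 0.0466, 0.0945])]
cone_steel_mid [(0.8, [0.6519, 0.2417, 0.0439]), (0.25, [0.635, -0.0612, 0.1731])]
cone_brass_mid [(0.36, [0.6383, 0.0489, 0.0969])]
cone_copper_mid [(0.82, [0.5513, 0.2114, 0.0215])]
caliper_mid [(0.95, [0.7301, -0.2785, 0.0053]), (0.35, [0.638, 0.0487, 0.0961])]
side [[-0.909, -0.256, 0.328, 0.327], [-0.415, 0.513, -0.751, 0.688], [0.024, -0.819, -0.573, 0.64], [0.0, 0.0, 0.0, 1.0]] 547.2952288887727 316.1724487431168 237.22365044592772
plunger_top [(0.54, [0.5812, 0.1427, 0.1294]), (0.27, [0.7312, -0.1368, 0.0438])]
cover_grip [(0.95, [0.6395, 0.0493, 0.0964])]
cover_hinge [(0.96, [0.6409, 0.0467, 0.1035])]
cover_pointer [(0.95, [0.634, 0.045, 0.0905])]
marker_tab [(0.54, [0.6407, -0.0531, 0.1645])]
viewer [(0.84, [0.6331, 0.1016, 0.0941])]
cone_steel_mid [(0.94, [0.6481, 0.2636, 0.0413])]
cone_brass_mid [(0.62, [0.7324, -0.1369, 0.0427])]
cone_copper_mid [(0.94, [0.5442, 0.2257, 0.0176]), (0.18, [0.6853, -0.2759, 0.0106])]
caliper_mid [(0.54, [0.6847, -0.2792, 0.0058]), (0.21, [0.638, 0.0497, 0.1018])]
1.1 [ 0.23853232 -0.55056622  0.24830431] [[0.918, 0.398, 0.0], [0.398, -0.918, -0.0], [-0.0, 0.0, -1.0]] 0.08503701988761021
```

View pics/top0.png

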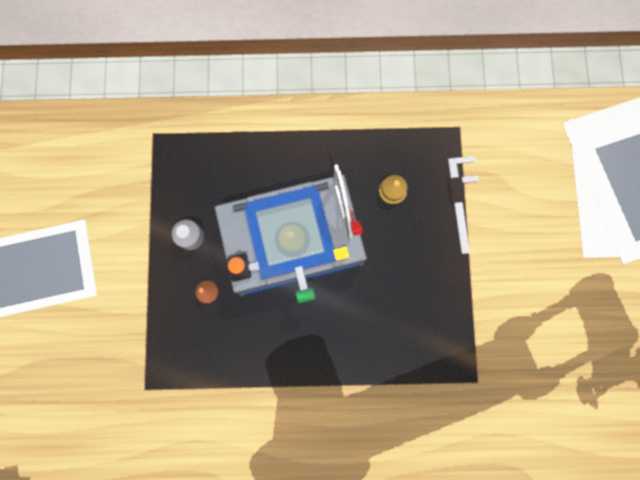

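View pics/side0.png

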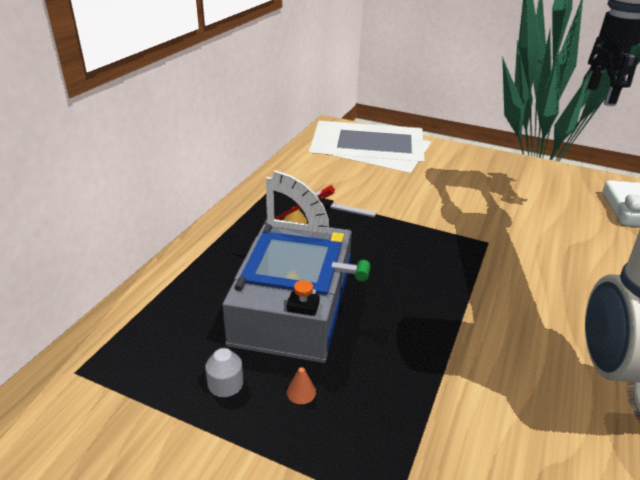

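The top view shows orange plunger (236,265), green grip (305,296), yellow pointer (341,254), red tab (356,229). The side view shows plunger (303,290), grip (363,270), red marker around (320,198). I'll segment these by colour and fit the viewer pose.

```bash
cat >> h.py <<'E'
HS={'orange':((5,200,150),(14,255,255)),'green':((50,120,50),(80,255,255)),'yellow':((23,180,150),(33,255,255)),'red':((0,180,100),(3,255,255))}
def blob(c,col,roi,lo=0.06):
    hsv=cv2.cvtColor(c['color'],cv2.COLOR_RGB2HSV)
    m=cv2.inRange(hsv,*map(np.array,HS[col]))
    if col=='red': m|=cv2.inRange(hsv,np.array((176,180,100)),np.array((180,255,255)))
    k=np.zeros_like(m);x0,y0,x1,y1=roi;k[y0:y1,x0:x1]=1
    v,u=np.nonzero((m>0)&(k>0)&(c['depth']>0));d=c['depth'][v,u]
    P=np.c_[(u-c['cx'])/c['fx']*d,(v-c['cy'])/c['fy']*d,d]
    W=P@c['extrinsics'][:3,:3].T+c['extrinsics'][:3,3]
    W=W[W[:,2]>lo]
    return W
E
python3 - <<'E'
from h import *
R={'top':(200,150,400,310),'side':(220,170,400,330)}
for cam in R:
    c=snap(cam)
    for col in HS:
        W=blob(c,col,R[cam]); 
        if len(W): print(cam,col,len(W),np.round(np.median(W,0),4),np.round(np.percentile(W,5,0),4),np.round(np.percentile(W,95,0),4))
        if col=='red' and len(W): print(np.round(W[::max(1,len(W)//25)],3).tolist())
E
```

```text
top green 183 [0.5311 0.0248 0.1043] [0.5229 0.0123 0.0988] [0.5395 0.0381 0.1077]
top yellow 52 [ 0.6052 -0.0394  0.0993] [ 0.5982 -0.0464  0.0967] [ 0.6113 -0.0316  0.1023]
top red 94 [ 0.6343 -0.0623  0.1751] [ 0.6265 -0.0685  0.169 ] [ 0.6437 -0.0562  0.1796]
[[0.646, -0.058, 0.166], [0.645, -0.066, 0.17], [0.643, -0.059, 0.17], [0.643, -0.064, 0.169], [0.641, -0.056, 0.172], [0.641, -0.06, 0.173], [0.641, -0.065, 0.173], [0.64, -0.057, 0.17], [0.639, -0.062, 0.173], [0.639, -0.067, 0.173], [0.638, -0.059, 0.171], [0.638, -0.063, 0.173], [0.637, -0.068, 0.177], [0.635, -0.058, 0.178], [0.636, -0.063, 0.175], [0.636, -0.068, 0.174], [0.634, -0.06, 0.174], [0.633, -0.065, 0.178], [0.633, -0.069, 0.178], [0.632, -0.06, 0.178], [0.632, -0.065, 0.177], [0.631, -0.069, 0.18], [0.63, -0.06, 0.178], [0.63, -0.064, 0.18], [0.63, -0.069, 0.177], [0.628, -0.061, 0.179], [0.629, -0.066, 0.177], [0.627, -0.058, 0.176], [0.627, -0.063, 0.179], [0.627, -0.068, 0.176], [0.626, -0.06, 0.175], [0.626, -0.068, 0.174]]
side orange 167 [0.584  0.142  0.1302] [0.5737 0.1307 0.1285] [0.5943 0.1511 0.13
[... 183 characters left out ...]
de red 129 [ 0.6387 -0.0536  0.1699] [ 0.6274 -0.0631  0.114 ] [ 0.7102 -0.0415  0.1789]
[[0.633, -0.064, 0.18], [0.63, -0.061, 0.18], [0.633, -0.059, 0.178], [0.64, -0.06, 0.173], [0.63, -0.056, 0.178], [0.641, -0.057, 0.173], [0.63, -0.053, 0.178], [0.644, -0.056, 0.171], [0.634, -0.053, 0.175], [0.627, -0.059, 0.174], [0.637, -0.052, 0.173], [0.628, -0.054, 0.174], [0.64, -0.052, 0.17], [0.633, -0.056, 0.17], [0.643, -0.053, 0.167], [0.635, -0.057, 0.167], [0.643, -0.051, 0.166], [0.635, -0.053, 0.167], [0.639, -0.054, 0.163], [0.685, -0.047, 0.134], [0.684, -0.05, 0.131], [0.685, -0.048, 0.13], [0.699, -0.044, 0.123], [0.699, -0.043, 0.122], [0.71, -0.039, 0.115], [0.718, -0.041, 0.107]]
```

```bash
r='{"tx":0.987,"ty":-0.829,"grip":-1}'; true
python3 -m pendant '[{"tx":0.987,"ty":-0.829,"grip":-1},{"tx":0.987,"ty":-0.829,"grip":-1},{"tx":0.987,"ty":-0.829,"grip":-1},{"tx":0.987,"ty":-0.829,"grip":-1},{"tx":0.987,"ty":-0.829,"grip":-1}]' 40
python3 -m pendant '[{"tx":0.987,"ty":-0.829,"grip":-1},{"tx":0.987,"ty":-0.829,"grip":-1},{"tx":0.987,"ty":-0.829,"grip":-1},{"tx":0.987,"ty":-0.829,"grip":-1},{"tx":0.987,"ty":-0.829,"grip":-1}]'
```

```text
validation failed for argument at $[0]...
validation failed for argument at $[0]...
```

```bash
python3 -m pendant '[{"tx":0.987,"ty":-0.829,"tz":0,"rx":0,"ry":0,"rz":0,"grip":-1},{"tx":0.987,"ty":-0.829,"tz":0,"rx":0,"ry":0,"rz":0,"grip":-1},{"tx":0.987,"ty":-0.829,"tz":0,"rx":0,"ry":0,"rz":0,"grip":-1},{"tx":0.987,"ty":-0.829,"tz":0,"rx":0,"ry":0,"rz":0,"grip":-1},{"tx":0.987,"ty":-0.829,"tz":0,"rx":0,"ry":0,"rz":0,"grip":-1}]' 40
```

```text
t: 1.82
ee_pos: [0.3552, -0.3171, 0.249]
eef_rot: [[0.916, 0.402, 0.002], [0.402, -0.916, -0.0], [0.001, 0.001, -1.0]]
contact_force: [-0.6, 0.4, 0.0]
finger_gap: 0.0001
grasp_force: 0.0
```

```bash
python3 -m pendant '[{"tx":0.987,"ty":-0.829,"tz":0,"rx":0,"ry":0,"rz":0,"grip":-1},{"tx":0.987,"ty":-0.829,"tz":0,"rx":0,"ry":0,"rz":0,"grip":-1},{"tx":0.987,"ty":-0.829,"tz":0,"rx":0,"ry":0,"rz":0,"grip":-1},{"tx":0.987,"ty":-0.829,"tz":0,"rx":0,"ry":0,"rz":0,"grip":-1},{"tx":0.987,"ty":-0.829,"tz":0,"rx":0,"ry":0,"rz":0,"grip":-1}]'
python3 -m pendant '[{"tx":0.987,"ty":-0.829,"tz":0,"rx":0,"ry":0,"rz":0.126,"grip":-1},{"tx":0.987,"ty":-0.829,"tz":0,"rx":0,"ry":0,"rz":0.126,"grip":-1},{"tx":0.987,"ty":-0.829,"tz":0,"rx":0,"ry":0,"rz":0.126,"grip":-1},{"tx":0.987,"ty":-0.829,"tz":0.24,"rx":0,"ry":0,"rz":0.126,"grip":-1},{"tx":0.987,"ty":-0.829,"tz":0.24,"rx":0,"ry":0,"rz":0.126,"grip":-1}]'
python3 - <<'E'
from h import *
o=ctrl.get_obs(); print(o['t'],o['ee_pos'],o['eef_rot'],o['contact_force'],o['joint_pos'])
c=snap('side','side1.png')
W=blob(c,'orange',(220,170,400,330)); print(len(W),np.median(W,0) if len(W) else 0)
cv2.imwrite('pics/side1c.png',cv2.resize(c['color'][150:350,200:460,::-1],(780,600)))
E
```

```text
t: 2.45
ee_pos: [0.47, -0.0869, 0.248]
eef_rot: [[0.916, 0.402, -0.0], [0.402, -0.916, 0.001], [0.0, -0.001, -1.0]]
contact_force: [-1.3, 0.1, 0.4]
finger_gap: 0.0
grasp_force: 0.0
t: 3.08
ee_pos: [0.5848, 0.1418, 0.1974]
eef_rot: [[0.978, 0.21, -0.003], [0.21, -0.978, -0.001], [-0.003, 0.0, -1.0]]
contact_force: [-0.4, -0.8, -0.3]
finger_gap: 0.0
grasp_force: 0.0
3.075 [0.58483355 0.14178344 0.19741853] [[ 9.77714668e-01  2.09915579e-01 -3.07852420e-03]
 [ 2.09913590e-01 -9.77719471e-01 -9.58999532e-04]
 [-3.21124200e-03  2.91403840e-04 -9.99994801e-01]] [-0.39166292 -0.79507313 -0.33377112] [ 1.81524101e-01  9.42257175e-02  1.31718319e+00 -3.92659025e-04
  1.73338481e+00  1.54076933e+00]
142 [0.58554642 0.14049722 0.130228  ]
```

View pics/side1c.png

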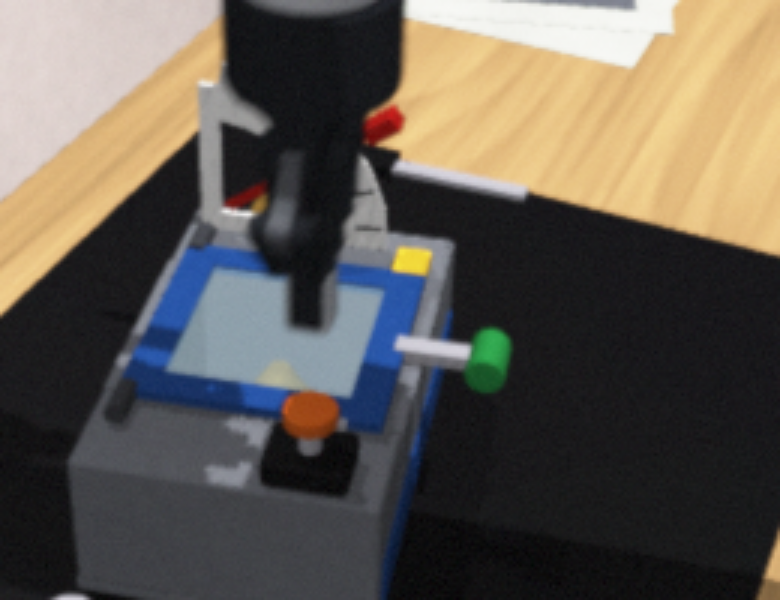

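The shut fingers stand right above the orange head (crop 310,412) with the cover still shut, so I press now.

```bash
python3 -m pendant '[{"tx":0,"ty":0,"tz":0.22,"rx":0,"ry":0,"rz":0,"grip":-1},{"tx":0,"ty":0,"tz":0.27,"rx":0,"ry":0,"rz":0,"grip":-1},{"tx":0,"ty":0,"tz":0.3,"rx":0,"ry":0,"rz":0,"grip":-1},{"tx":0,"ty":0,"tz":0.315,"rx":0,"ry":0,"rz":0,"grip":-1},{"tx":0,"ty":0,"tz":0.315,"rx":0,"ry":0,"rz":0,"grip":-1}]'
```

```text
t: 3.75
ee_pos: [0.5844, 0.1397, 0.1403]
eef_rot: [[0.978, 0.208, 0.001], [0.208, -0.978, -0.0], [0.001, 0.001, -1.0]]
contact_force: [-4.4, -2.0, 6.3]
finger_gap: 0.0002
grasp_force: 3.4
```

```bash
python3 -m pendant '[{"tx":0,"ty":0,"tz":0.02,"rx":0,"ry":0,"rz":0,"grip":-1},{"tx":0,"ty":0,"tz":0.03,"rx":0,"ry":0,"rz":0,"grip":-1},{"tx":0,"ty":0,"tz":0.03,"rx":0,"ry":0,"rz":0,"grip":-1}]'
```

```text
t: 4.12
ee_pos: [0.5848, 0.1398, 0.1379]
eef_rot: [[0.978, 0.208, 0.005], [0.208, -0.978, 0.0], [0.005, 0.001, -1.0]]
contact_force: [-8.6, -2.4, 19.0]
finger_gap: -0.0001
grasp_force: 9.1
```

At the stop (tips at 121 mm, 19 N). Raise and look.

```bash
python3 -m pendant '[{"tx":0,"ty":0,"tz":-0.1,"rx":0,"ry":0,"rz":0,"grip":-1},{"tx":0,"ty":0,"tz":-0.35,"rx":0,"ry":0,"rz":0,"grip":-1},{"tx":0,"ty":0,"tz":-0.5,"rx":0,"ry":0,"rz":0,"grip":-1},{"tx":0,"ty":0,"tz":-0.5,"rx":0,"ry":0,"rz":0,"grip":-1}]'
python3 - <<'E'
from h import *
R={'top':(200,150,400,310),'side':(220,170,400,330)}
for cam in ('side','top'):
    c=snap(cam)
    if cam=='side': cv2.imwrite('pics/side2c.png',cv2.resize(c['color'][150:350,200:460,::-1],(780,600)))
    for col in HS:
        W=blob(c,col,R[cam]); 
        if len(W): print(cam,col,len(W),np.round(np.median(W,0),4),np.round(np.percentile(W,5,0),4),np.round(np.percentile(W,95,0),4))
    print(find(c,cam,'cover_grip'))
E
```

```text
t: 4.62
ee_pos: [0.5856, 0.1404, 0.2366]
eef_rot: [[0.978, 0.208, 0.008], [0.208, -0.978, 0.001], [0.008, 0.0, -1.0]]
contact_force: [0.0, -0.0, 0.7]
finger_gap: 0.0001
grasp_force: 0.0
side orange 145 [0.5852 0.1405 0.1304] [0.5758 0.1308 0.1288] [0.5945 0.1504 0.1315]
side green 259 [0.5336 0.0363 0.126 ] [0.5249 0.0137 0.1132] [0.5438 0.042  0.1305]
side yellow 75 [ 0.6062 -0.0384  0.1165] [ 0.5974 -0.0482  0.1148] [ 0.6151 -0.0288  0.1185]
side red 120 [ 0.6373 -0.0544  0.1704] [ 0.6271 -0.0632  0.1068] [ 0.7191 -0.0393  0.1786]
[(0.68, [0.634, 0.0529, 0.1061])]
top green 197 [0.5332 0.0253 0.128 ] [0.525  0.012  0.1226] [0.5419 0.0385 0.1316]
top yellow 111 [ 0.6055 -0.039   0.116 ] [ 0.5981 -0.0474  0.1128] [ 0.614  -0.0305  0.119 ]
top red 94 [ 0.6337 -0.0626  0.1756] [ 0.626  -0.0685  0.1694] [ 0.6436 -0.0564  0.1795]
[(0.77, [0.6315, 0.0431, 0.1037]), (0.27, [0.5785, 0.131, 0.1298])]
```

View pics/side2c.png

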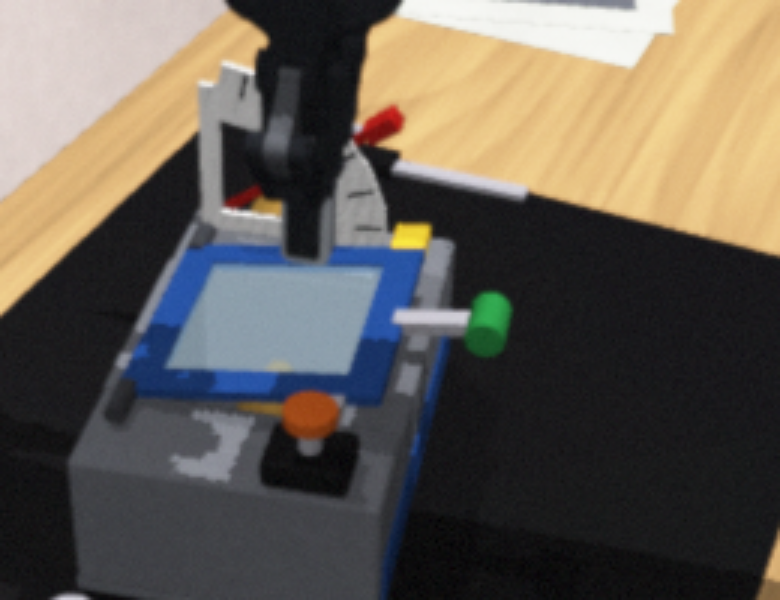

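Cover ajar, plunger back up (orange at 310,412), green grip at (488,323) in the crop. Move above the grip, opening to about 60 mm.

```bash
python3 -m pendant '[{"tx":-0.374,"ty":0.508,"tz":0,"rx":0,"ry":0,"rz":0,"grip":0.4},{"tx":-0.374,"ty":0.508,"tz":0,"rx":0,"ry":0,"rz":0,"grip":0.4},{"tx":-0.374,"ty":0.508,"tz":0.2,"rx":0,"ry":0,"rz":0,"grip":0.4},{"tx":-0.374,"ty":0.508,"tz":0.2,"rx":0,"ry":0,"rz":0,"grip":0.4}]' 60
python3 - <<'E'
from h import *
o=ctrl.get_obs(); print(o['ee_pos'])
c=snap('side'); cv2.imwrite('pics/side3c.png',cv2.resize(c['color'][150:350,240:500,::-1],(780,600)))
W=blob(c,'green',(220,170,400,330));print(len(W),np.round(np.median(W,0),4))
E
```

```text
t: 5.32
ee_pos: [0.53, 0.0256, 0.1866]
eef_rot: [[0.978, 0.208, -0.009], [0.208, -0.978, 0.0], [-0.008, -0.002, -1.0]]
contact_force: [0.0, 0.6, 0.3]
finger_gap: 0.0599
grasp_force: 0.0
[0.53004821 0.02558574 0.18659003]
248 [0.5342 0.0363 0.1266]
```

View pics/side3c.png

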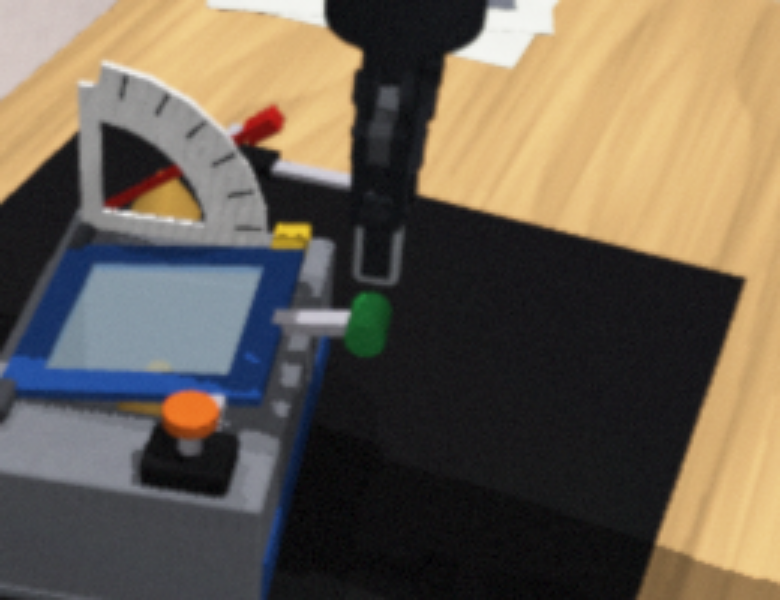

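The gripper is above the grip (368,323 in crop) and in line with it. Descend and close.

```bash
python3 -m pendant '[{"tx":0.018,"ty":0,"tz":0.2,"rx":0,"ry":0,"rz":0,"grip":0.4},{"tx":0.018,"ty":0,"tz":0.343,"rx":0,"ry":0,"rz":0,"grip":0.4},{"tx":0.018,"ty":0,"tz":0.343,"rx":0,"ry":0,"rz":0,"grip":0.4},{"tx":0.018,"ty":0,"tz":0.343,"rx":0,"ry":0,"rz":0,"grip":-1},{"tx":0.018,"ty":0,"tz":0.343,"rx":0,"ry":0,"rz":0,"grip":-1}]' 60
python3 -m pendant '[{"tx":0,"ty":0,"tz":0,"rx":0,"ry":0,"rz":0,"grip":-1},{"tx":0,"ty":0,"tz":0,"rx":0,"ry":0,"rz":0,"grip":-1}]'
```

```text
t: 6.0
ee_pos: [0.5372, 0.0258, 0.1253]
eef_rot: [[0.978, 0.209, 0.004], [0.209, -0.978, -0.003], [0.004, 0.004, -1.0]]
contact_force: [0.5, -3.7, 1.4]
finger_gap: 0.0288
grasp_force: 62.4
t: 6.25
ee_pos: [0.5372, 0.0259, 0.1255]
eef_rot: [[0.978, 0.209, 0.005], [0.209, -0.978, -0.002], [0.004, 0.003, -1.0]]
contact_force: [1.7, -4.9, 2.5]
finger_gap: 0.029
grasp_force: 62.3
```

Bar is held (29 mm gap) but about 5 mm high on the pads; regrasp a bit lower.

```bash
python3 -m pendant '[{"tx":0,"ty":0,"tz":0,"rx":0,"ry":0,"rz":0,"grip":0.2},{"tx":-0.016,"ty":0,"tz":0.03,"rx":0,"ry":0,"rz":0,"grip":0.2},{"tx":-0.016,"ty":0,"tz":0.03,"rx":0,"ry":0,"rz":0,"grip":0.2},{"tx":-0.016,"ty":0,"tz":0.03,"rx":0,"ry":0,"rz":0,"grip":-1},{"tx":-0.016,"ty":0,"tz":0.03,"rx":0,"ry":0,"rz":0,"grip":-1}]' 60
python3 -m pendant '[{"tx":0,"ty":0,"tz":0,"rx":0,"ry":0,"rz":0,"grip":-1},{"tx":0,"ty":0,"tz":0,"rx":0,"ry":0,"rz":0,"grip":-1}]'
python3 - <<'E'
from h import *
for cam in ('side','top'):
    c=snap(cam)
    for col in ('green','yellow'):
        W=blob(c,col,(200,150,420,330))
        if len(W): print(cam,col,len(W),np.round(np.median(W,0),4))
E
```

```text
t: 6.88
ee_pos: [0.5329, 0.0249, 0.117]
eef_rot: [[0.978, 0.209, 0.0], [0.209, -0.978, -0.003], [-0.0, 0.003, -1.0]]
contact_force: [0.1, -6.5, -0.2]
finger_gap: 0.0291
grasp_force: 60.8
t: 7.12
ee_pos: [0.5329, 0.0249, 0.117]
eef_rot: [[0.978, 0.209, 0.0], [0.209, -0.978, -0.003], [-0.0, 0.003, -1.0]]
contact_force: [-0.4, -6.5, 0.9]
finger_gap: 0.0291
grasp_force: 60.8
side yellow 75 [ 0.6069 -0.0384  0.1168]
```

```bash
python3 -m pendant '[{"tx":0.006,"ty":0.004,"tz":-0.045,"rx":0,"ry":0,"rz":0,"grip":-1},{"tx":0.019,"ty":0.004,"tz":-0.097,"rx":0,"ry":0,"rz":0,"grip":-1},{"tx":0.035,"ty":0.004,"tz":-0.155,"rx":0,"ry":0,"rz":0,"grip":-1},{"tx":0.058,"ty":0.004,"tz":-0.211,"rx":0,"ry":0,"rz":0,"grip":-1},{"tx":0.08,"ty":0.004,"tz":-0.266,"rx":0,"ry":0,"rz":0,"grip":-1}]'
python3 -m pendant '[{"tx":0.025,"ty":0,"tz":-0.045,"rx":0,"ry":0,"rz":0,"grip":-1},{"tx":0.0435,"ty":0,"tz":-0.079,"rx":0,"ry":0,"rz":0,"grip":-1},{"tx":0.0435,"ty":0,"tz":-0.079,"rx":0,"ry":0,"rz":0,"grip":-1},{"tx":0.0435,"ty":0,"tz":-0.079,"rx":0,"ry":0,"rz":0,"grip":-1}]'
cat > m.py <<'E'
from h import *
import sys
ps=np.radians(12.2);ex=np.r_[np.cos(ps),np.sin(ps),0];ey=np.r_[-np.sin(ps),np.cos(ps),0]
H=np.r_[0.7075,0.0645,0.095]
o=ctrl.get_obs();g=o['ee_pos']-o['eef_rot'][:,2]*.002
print('t',o['t'],'F',np.round(o['contact_force'],1),'gap',o['finger_gap'],'tcp angle',np.arctan2(g[2]-H[2],-(g-H)@ex),'r',np.hypot(g[2]-H[2],(g-H)@ex))
for cam in ('side','top'):
    c=snap(cam,sys.argv[1]+cam+'.png')
    for col in ('yellow','red'):
        W=blob(c,col,(200,120,420,330))
        if len(W)<5: continue
        x=-(W-H)@ex;z=W[:,2]-H[2]
        k=(np.hypot(x,z)>.1); r=np.hypot(x,z)[k]; a=np.arctan2(z,x)[k]; y=((W-H)@ey)[k]
        print(cam,col,len(a),'ang pct',np.round(np.percentile(a,[5,25,50,75,95]),3),'r',np.round(np.percentile(r,[5,50,95]),3),'y',np.round(np.percentile(y,[5,50,95]),3), 'xz mid',np.round([np.median(x[k]),np.median(z[k])],4))
E
python3 m.py a
```

```text
t: 7.85
ee_pos: [0.5486, 0.0285, 0.1703]
eef_rot: [[0.978, 0.209, -0.001], [0.209, -0.978, -0.001], [-0.001, 0.001, -1.0]]
contact_force: [4.0, -4.9, -5.6]
finger_gap: 0.0287
grasp_force: 59.6
t: 8.35
ee_pos: [0.5571, 0.0304, 0.1859]
eef_rot: [[0.978, 0.209, -0.0], [0.209, -0.978, -0.001], [-0.0, 0.001, -1.0]]
contact_force: [0.1, -6.2, -3.2]
finger_gap: 0.0287
grasp_force: 59.9
t 8.35 F [ 0.1 -6.2 -3.2] gap 0.02873664737076759 tcp angle 0.5421073711132882 r 0.18005455330824988
side yellow 65 ang pct [0.55  0.58  0.584 0.588 0.593] r [0.115 0.125 0.132] y [-0.087 -0.078 -0.07 ] xz mid [0.1044 0.0685]
side red 95 ang pct [0.638 0.656 0.676 0.698 0.705] r [0.108 0.123 0.132] y [-0.109 -0.101 -0.099] xz mid [0.0966 0.0774]
```

```bash
cat > fit.py <<'E'
from h import *
import sys,itertools
ps=np.radians(12.2);ex=np.r_[np.cos(ps),np.sin(ps),0];ey=np.r_[-np.sin(ps),np.cos(ps),0];ez=np.r_[0,0,1]
H=np.r_[0.7075,0.0645,0.095]
def box(c,th,y,dims):
    rad=-ex*np.cos(th)+ez*np.sin(th);tan=ex*np.sin(th)+ez*np.cos(th);C=H+.125*rad+y*ey
    P=np.array([C+s[0]*dims[0]/2*rad+s[1]*dims[1]/2*ey+s[2]*dims[2]/2*tan for s in itertools.product((-1,1),repeat=3)])
    E=np.linalg.inv(c['extrinsics']);Q=P@E[:3,:3].T+E[:3,3];S=8
    uv=np.c_[c['fx']*Q[:,0]/Q[:,2]+c['cx']+.5,c['fy']*Q[:,1]/Q[:,2]+c['cy']+.5]*S
    m=np.zeros((480*S,640*S),np.uint8);cv2.fillConvexPoly(m,cv2.convexHull(uv.astype(np.int32)),255)
    return cv2.resize(m,(640,480),interpolation=cv2.INTER_AREA)/255.
def mask(c,col):
    h=cv2.cvtColor(c['color'],cv2.COLOR_RGB2HSV).astype(int);H_,s,v=h[...,0],h[...,1],h[...,2]
    k=((H_<5)|(H_>174)) if col=='red' else (abs(H_-28)<7)
    m=(k&(s>130)&(v>50)).astype(float);z=np.zeros_like(m);z[150:330,220:420]=1
    return m*z
for cam in ('side','top'):
    c=snap(cam)
    for col,y,ds in (('yellow',None,[(.020,.024,.010),(.024,.020,.010)]),('red',-.107,[(.022,.016,.012),(.022,.012,.016)])):
        m=mask(c,col)
        if m.sum()<30: continue
        for d in ds:
            best=[]
            for yy in ([y] if y else np.arange(-.092,-.069,.003)):
              for th in np.arange(.5,.8,.01):
                b=box(c,th,yy,d);r=cv2.dilate((b>0).astype(np.uint8),np.ones((9,9)))if col=='red' else 1
                mm=m*r; best.append((np.minimum(b,mm).sum()/np.maximum(b,mm).sum(),round(th,3),round(float(yy),3)))
            best.sort();print(cam,col,d,int(m.sum()),[ (round(float(q[0]),2),q[1:]) for q in best[:-4:-1]])
E
python3 fit.py
```

```text
side yellow (0.02, 0.024, 0.01) 93 [(0.58, (np.float64(0.59), -0.077)), (0.58, (np.float64(0.59), -0.074)), (0.57, (np.float64(0.58), -0.077))]
side yellow (0.024, 0.02, 0.01) 93 [(0.55, (np.float64(0.58), -0.077)), (0.55, (np.float64(0.59), -0.074)), (0.55, (np.float64(0.59), -0.077))]
side red (0.022, 0.016, 0.012) 211 [(0.56, (np.float64(0.67), -0.107)), (0.55, (np.float64(0.66), -0.107)), (0.54, (np.float64(0.68), -0.107))]
side red (0.022, 0.012, 0.016) 211 [(0.48, (np.float64(0.67), -0.107)), (0.48, (np.float64(0.68), -0.107)), (0.48, (np.float64(0.65), -0.107))]
top red (0.022, 0.016, 0.012) 34 [(0.17, (np.float64(0.68), -0.107)), (0.17, (np.float64(0.69), -0.107)), (0.17, (np.float64(0.67), -0.107))]
top red (0.022, 0.012, 0.016) 34 [(0.1, (np.float64(0.7), -0.107)), (0.1, (np.float64(0.71), -0.107)), (0.1, (np.float64(0.72), -0.107))]
```

```bash
cat > sdf.py <<'E'
from h import *
from scipy.optimize import least_squares
ps=np.radians(12.2);ex=np.r_[np.cos(ps),np.sin(ps),0];ey=np.r_[-np.sin(ps),np.cos(ps),0]
H=np.r_[0.7075,0.0645,0.095]
def sd(q,d):
    a=abs(q)-np.array(d)/2
    return np.linalg.norm(np.maximum(a,0),axis=1)+np.minimum(a.max(1),0)
def fit(W,d,y0):
    x=-(W-H)@ex;z=W[:,2]-H[2];y=(W-H)@ey
    k=np.hypot(x,z)>.113;x,y,z=x[k],y[k],z[k]
    f=lambda p:sd(np.c_[x*np.cos(p[0])+z*np.sin(p[0])-.125-p[2],y-y0-p[1],-x*np.sin(p[0])+z*np.cos(p[0])],d)
    s=[least_squares(lambda p:np.r_[f(p),p[1]*3,p[2]*3],[t,0,0],loss='soft_l1',f_scale=.001) for t in (.5,.6,.7,.8)]
    b=min(s,key=lambda s:s.cost);return np.round(b.x,4),len(x),round(float(np.abs(f(b.x)).mean()),4)
if __name__=='__main__':
    o=ctrl.get_obs();g=o['ee_pos']-o['eef_rot'][:,2]*.002
    print('t',o['t'],'F',np.round(o['contact_force'],1),'tcp ang',np.arctan2(g[2]-H[2],-(g-H)@ex),'r',np.hypot(g[2]-H[2],(g-H)@ex))
    for cam in('side','top'):
        Ws={'yellow':[],'red':[]}
        for i in range(4):
            c=snap(cam)
            for col in Ws: Ws[col].append(blob(c,col,(200,120,420,330)))
        for col,d,y0 in(('yellow',(.02,.024,.01),-.08),('red',(.022,.016,.012),-.107)):
            W=np.vstack(Ws[col])
            if len(W)>60: print(cam,col,fit(W,d,y0))
E
python3 sdf.py
```

```text
t 8.55 F [ 0.2 -4.9 -3.4] tcp ang 0.5422075802736332 r 0.18006735008613323
side yellow (array([ 5.458e-01,  2.000e-04, -3.300e-03]), 261, 0.0005)
side red (array([ 6.513e-01, -6.000e-04, -3.300e-03]), 338, 0.0008)
```

View pics/aside.png

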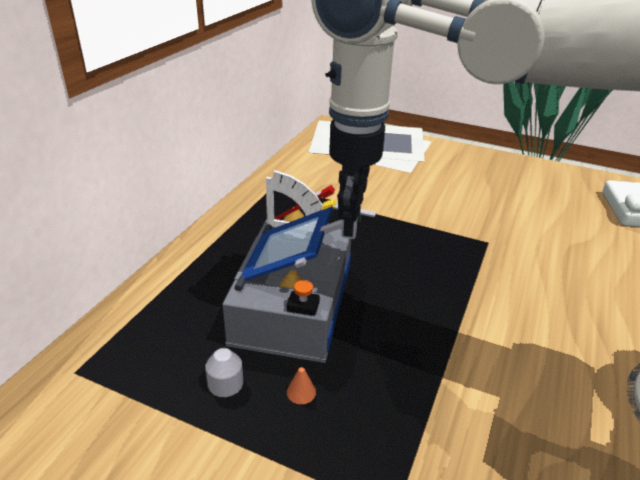

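The picture shows the cover raised and held, with the yellow pointer (328,208) just under the red tab (325,190). The fits give pointer 0.546 and marker 0.651, so raise by 0.105.

```bash
python3 -m pendant '[{"tx":0.016,"ty":0,"tz":-0.026,"rx":0,"ry":0,"rz":0,"grip":-1},{"tx":0.034,"ty":0,"tz":-0.053,"rx":0,"ry":0,"rz":0,"grip":-1},{"tx":0.0535,"ty":0,"tz":-0.079,"rx":0,"ry":0,"rz":0,"grip":-1},{"tx":0.0535,"ty":0,"tz":-0.079,"rx":0,"ry":0,"rz":0,"grip":-1},{"tx":0.0535,"ty":0,"tz":-0.079,"rx":0,"ry":0,"rz":0,"grip":-1}]'
python3 sdf.py
python3 - <<'E'
from h import *
c=snap('side'); cv2.imwrite('pics/fin.png',cv2.resize(c['color'][150:270,240:400,::-1],(800,600)))
E
```

```text
t: 9.57
ee_pos: [0.5676, 0.0328, 0.2017]
eef_rot: [[0.978, 0.209, 0.0], [0.209, -0.978, -0.0], [0.0, 0.0, -1.0]]
contact_force: [0.3, -4.1, -3.7]
finger_gap: 0.0291
grasp_force: 60.2
t 9.575 F [ 0.3 -4.1 -3.7] tcp ang 0.6483221161166364 r 0.17996312457036165
side yellow (array([ 0.6509,  0.0008, -0.0032]), 243, 0.0005)
side red (array([ 6.511e-01, -1.000e-04, -1.000e-04]), 135, 0.0006)
```

View pics/fin.png

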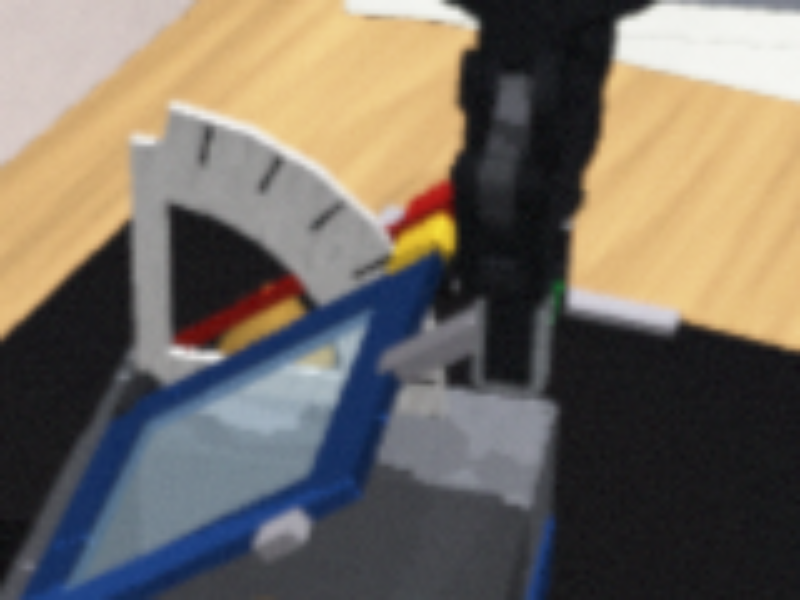

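The picture shows the yellow pointer (420,245) next to the red tab (425,208), and the fits give equal angles: 0.651 for both. The grip is steady at 60 N, so I hand it in.

```bash
python3 -c "
from workcell import ticket
print(ticket.finish_job())"
```

```text
the job is handed in; nothing more can be done
None
```

I pressed the plunger to its stop and it came back up. The cover then popped ajar, and I swung it up by its grip to about 0.65 rad, in line with the marker to within my measurement. It was still held there when I handed the job in, after about 10 s on the robot's clock. The arm did not go near the cones or the caliper, though I did not re-measure their positions at the end.

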